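# Unclip the battery cover of the cap torque tester

## Task

Take the battery cover off the cap torque tester: squeeze its snap tab inward gently until you feel it stop, swing the tab side up with the tab held in, and draw the cover off its two lugs without forcing it. Then lay the cover right way up in the middle of the rubber parts mat, without dropping it, let go, and leave the caps, vial and gauge alone.

Things in the scene. Friction and masses are not known exactly. Their poses are not given: they have to be found in the camera images.
- head: the fixed bench cap torque tester: black phenolic housing, 200 mm deep (x) by 280 wide (y), sloping panel towards -x, flat deck 85 mm above the underside. Origin: centre of underside; z up. At y = +60 a steel turntable, 124 mm across, with four posts up to 48 mm above the deck; at x = 0, y = -85 the battery bay, closed by the cover. Cover-to-tester contact forces, added up, must stay below 14 N.
- cover: loose grey plastic battery cover, about 70 g: a hood 46 mm (x) by 72 (y) by 32 high on the deck, at (0, -85, 85) mm of the tester, axes as the tester's, 1 mm play. Origin: centre of its lower rim (deck level); z up; +x tab side, -x lug side. Lugs and hook reach 9 mm below the origin and are its feet: standing on a flat surface its origin is 9 mm above it.
- cover_grip (a point): middle of the cover's flat, ribbed lug-side wall, where the second finger presses against the squeeze: x = -23, y = 0, z = 16 mm of the cover. 56 mm from the thumb ridge at rest.
- lug_edge (a point): middle of the lower edge of the lug-side wall (x = -23, y = 0, z = 0 mm of the cover). Below it two lugs, 12 mm wide, at y = +-20, reach 3.5 mm under the deck with 1 mm play: a straight lift catches on them. With the tab held in, the cover swings up about this edge (axis along y); at 0.25 to 0.35 rad the hook is above the deck and a draw of 5 to 7 mm towards +x frees the lugs.
- tab: the cover's flexible snap tab, a tongue in its tab-side (+x) wall, springing about its root. Origin: the root, x = 21.75, y = -34, z = 13 mm of the cover, turning about the cover's z. Spring: about 1 N at first, then 0.5 N more per mm of travel at the thumb ridge. A finger pressing it with over 10 N cracks it; closing the gripper to its end at a 20 N grip already does that.
- thumb_ridge (a point): crest of the tab's thumb ridge, which is pressed in towards -x: a rounded upright rib, 8 mm radius, 8 to 24 mm above the deck; at rest at x = 33, y = 0, z = 16 mm of the cover.
- hook (a point): tip of the tab's hook, inside the bay under an adjustable strike: at rest x = 28.5, y = 4, z = -4.3 mm of the cover. The strike is set differently each time and cannot be seen: the hook comes free at 1.5 to 7.5 mm of ridge travel, and about 0.5 mm later the tab meets a firm stop, felt as a steep rise of the squeeze (5 N per mm or more). At the stop it is surely free.
- mat: fixed black rubber parts mat, flat on the slab, 180 mm (x) by 160 mm (y), 3 mm thick. Origin: centre of its underside; z up.
- cap_a: a loose pink flip-top bottle cap, 34 mm across, 24 mm high; bystander. Origin: centre of its underside.
- cap_b: another such pink flip-top cap; bystander. Origin: centre of its underside.
- gauge: a loose chrome thread plug gauge lying on the slab, 112 mm long along its y, 22 mm thick; bystander. Origin: under its middle.
- vial: a loose squat brown glass vial, 50 mm across, 50 mm high, standing; bystander. Origin: centre of its underside.
There are look-alikes about, which are no part of the job. Leave any blue or pink look-alike of the cover alone.

How it is judged:
On the way:
1. the cover is lifted clear of the tester in the fingers (z of cover in the frame of head above 0.105 m and contact force between the fingers and cover above 0.3 N), for 0.2 s.
At the end, for the whole second after the job is handed in: the cover lies at rest on the mat on its feet, right way up (within 0.12 rad), let go, its centre within 50 mm (mat's x) and 40 mm (mat's y) of the mat's centre (z of cover in the frame of mat between 0.008 and 0.016 m and x of cover in the frame of mat between -0.05 and 0.05 m and y of cover in the frame of mat between -0.04 and 0.04 m and angle between cover's own z axis and vertical below 0.12 rad and linear speed of cover below 0.02 m/s and contact force between the fingers and cover below 0.05 N); the robot touches nothing.
It fails at once if the snap tab is squeezed with more than 10 N (contact force between the fingers and tab above 10 N).
It fails at once if the cover is wrenched or pressed against the tester with more than 14 N (contact force between cover and head above 14 N).
It fails at once if the cover is dropped on the mat (it comes down faster than 0.3 m/s) (z of cover in the frame of mat below 0.02 m and linear speed of cover above 0.3 m/s).
It fails at once if a cap, the vial or the gauge is moved by more than 15 mm (distance of any of cap_a, cap_b, gauge, vial from where it was at the start of the episode above 0.015 m).
It also fails if it takes over 72 s, if anything falls off the work surface, if the arm or the gripper's body presses on something with over 40 N, if the wrist force passes 120 N, or if a joint passes its speed limit or range.

## Robot

A 6-joint arm with a two-finger parallel gripper is mounted at the origin on the work surface. World frame = base frame: x ahead of the robot, y to its left, z up, the work surface at z = 0. Lengths are in m, angles in rad, forces in N, time in s.
With the tool pointing down it reaches from about 0.375 to 0.9 m from the base axis. Payload 3.1 kg.
Tool frame: the origin (TCP) lies on the centre line of the jaws, within the pads' length; the fingertips stand robot.nose_length ahead of it and the grasp point (between the pads) lies 6 mm ahead of it (robot.nose_length is the distance from the TCP to the fingertips, in m); z points along the fingers, y is the line along which they close (so a half turn about z gives the same grasp; the last joint's range is limited). The gripper opens to 87 mm and grips with 3 to 60 N. Pads are 19 mm wide; open, the fingers measure 117 mm over their backs; the gripper's body (75 mm by 190 mm) begins 51 mm behind the grasp point.
Start: joints at [1.143, 0.527, 1.433, -0, 1.181, -0.178], TCP at [0.154, 0.606, 0.248] pointing down, gripper open.
Joint ranges: [-3.08, 3.08], [-0.75, 2.2], [0.22, 2.44], [-1.43, 4.57], [0, 2.65], [-2.85, 2.85]. Speed limits (rad/s): [2.79, 2.79, 3.14, 3.14, 3.14, 3.14].

## Interface

Orientations are given as a unit quaternion [x, y, z, w].
In Python, from rig import robot gives the robot as it stands.
- The arm moves only by the shell command python3 -m crank 'ROWS' [FORCE]. ROWS is JSON, one flat list of numbers, 7 for each row, row after row: the shift along the tool's x, y, z in mm, then the turn, a rotation vector about the tool's x, y, z in degrees, then the closure in counts, from 0 (fully open) to 255 (shut). In form: [x, y, z, ax, ay, az, fingers, x, y, z, ax, ay, az, fingers, ...]. A call has exactly 5 rows; each row is the pose to reach, as a shift and turn from the pose commanded when the call began, along the tool's axes at that moment; what a row does not reach only later rows make up. A row lasts 1/12 s, in which the tool goes at most 41.7 mm and 7.16 degrees, less where a joint would pass 70% of its speed; a pose out of reach is approached as far as the arm can. A call with a gripper value outside its range is refused whole. The fingers move at their own pace and stop on an object; FORCE is the grip in N (left out, the last holds). Time passes only in rows, so rows that repeat a pose let the fingers close, or fill a call up. It gives the time, the measured TCP pose, the force, the opening and the grip force at its end, in the units of the state.
- robot.get_obs(): the state, without advancing time (a new reading comes with each control period).
- robot.camera(name): name is "scene" or "side" or "wrist"; returns a dict with "pixels" (480x640x3 uint8, red, green, blue), "intrinsics" (3x3 intrinsics, pixels), "extrinsics" (4x4, takes a point from camera to world coordinates); the wrist camera has in their place "mount" (4x4, takes a point from camera to tool coordinates, whose origin is the TCP and whose axes are the flange's). Camera axes: x right, y down, z forward; pixel columns grow to the right and rows downward; lengths in m; the calibration is good to about 2 mm. A picture is of the moment at which its call begins: read the wrist's pose just before it. There is no depth.
- robot.hand_in(): hands the job in; it is judged then, once.
The state is a dict: "time": time; "q": joint angles; "joint_velocities": joint speeds; "joint_torque": joint torques, N m; "position": TCP position; "tool_rot": TCP orientation; "ft_force": force on the tool from outside, world axes, zero at the start; "moment": the same for the moment, N m; "grip_width": finger opening in m; "grip_force": force on a finger pad.
Only numpy, scipy, OpenCV 4.12 (cv2) and the standard library are available. Lean on these libraries where they do the work, as an engineer would, in place of code of your own. Each camera call takes 0.05 s, during which the arm holds its last target. There are 200 camera calls.

## Working session

There is one attempt and no reset: what is moved stays moved. The work goes in short steps, Python scripts to look and compute and a shell command to move; the robot and the scene stay as the last step left them, time stands still between calls to the robot, and variables do not carry over. Pictures are saved under pics/ and viewed, at most 10 in all, crops included, and the job is handed in when it is done.

```bash
ls; mkdir -p pics
python3 - <<'E'
from rig import robot
import cv2,numpy as np
o=robot.get_obs();print(o, robot.nose_length)
for n in("scene","side"):
    c=robot.camera(n);cv2.imwrite(f"pics/{n}0.png",c["pixels"][...,::-1]);print(n,c["intrinsics"].tolist(),np.round(c["extrinsics"],4).tolist())
c=robot.camera("wrist");cv2.imwrite("pics/w0.png",c["pixels"][...,::-1]);print(c["intrinsics"].tolist(),np.round(c["mount"],4).tolist())
E
```

```text
pics
{'time': 0.0, 'q': array([ 1.14348778e+00,  5.28425167e-01,  1.43390123e+00, -1.33587249e-05,
        1.18140904e+00, -1.78506986e-01]), 'joint_velocities': array([ 0.00016265,  0.00055301,  0.00210145,  0.0010875 ,  0.00011401,
       -0.00165616]), 'joint_torque': array([ 1.34028818e-05, -4.40042746e+01, -1.76590151e+01,  6.33536372e-02,
        5.83273871e-02, -1.83870620e-04]), 'position': array([0.15359316, 0.60512898, 0.24659712]), 'tool_rot': array([ 1.24077574e-01,  9.92271942e-01, -1.02445666e-03, -3.13697203e-04]), 'ft_force': array([-0.06407361, -0.55797343,  0.83559227]), 'moment': array([ 0.00306099, -0.01551234,  0.02807076]), 'grip_force': 0.0, 'grip_width': 0.08702786608940885} 0.025
scene [[488.2996862373487, 0.0, 320.16222109138073], [0.0, 488.2996862373487, 239.6705023329176], [0.0, 0.0, 1.0]] [[-0.424, 0.7342, -0.5303, 1.0416], [0.9056, 0.3482, -0.2421, 0.0795], [0.0069, -0.5829, -0.8125, 0.7589], [0.0, 0.0, 0.0, 1.0]]
side [[519.101477753332, 0.0, 312.56658950757026], [0.0, 519.101477753332, 247.4906315470414], [0.0, 0.0, 1.0]] [[-0.6958, -0.4507, 0.5592, 0.1099], [-0.718, 0.4549, -0.5268, 0.3202], [-0.0169, -0.7681, -0.6401, 0.6471], [0.0, 0.0, 0.0, 1.0]]
[[340.5040096406835, 0.0, 320.5311355429161], [0.0, 340.5040096406835, 244.3877372779283], [0.0, 0.0, 1.0]] [[-0.001, -0.9553, -0.2956, 0.0821], [1.0, -0.0009, -0.0005, 0.0001], [0.0002, -0.2956, 0.9553, -0.1368], [0.0, 0.0, 0.0, 1.0]]
```

View pics/scene0.png

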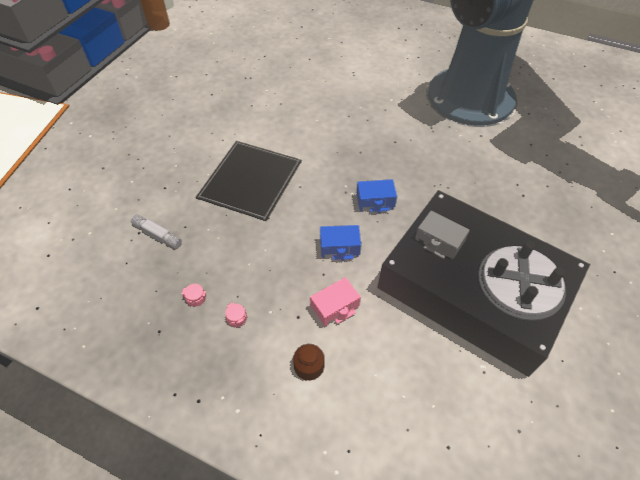

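View pics/side0.png

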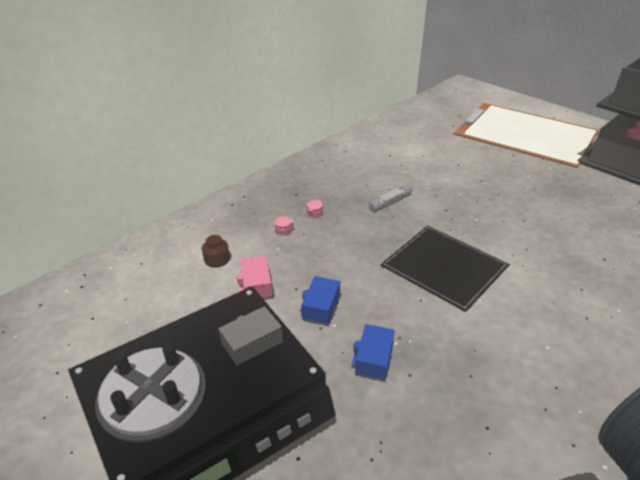

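The scene view shows the things that could be taken for the cover:
- the grey hood on the tester at (442,235), with its tab facing the camera
- blue look-alikes at (377,195) and (340,242)
- a pink look-alike at (335,302)
- bins on the rack at top left

I choose the grey one, which sits on the black tester. The mat is at (249,180). The deck screws show in both views.

```bash
cat > h.py <<'E'
import numpy as np,cv2
from scipy.spatial.transform import Rotation as R
def ray(c,p,E=None):
    E=c["extrinsics"] if E is None else E
    d=E[:3,:3]@np.linalg.solve(c["intrinsics"],[p[0],p[1],1.]);return E[:3,3],d
def onz(c,p,z,E=None):
    o,d=ray(c,p,E);return o+d*(z-o[2])/d[2]
def tri(rs):
    A=0;b=0
    for o,d in rs:
        d=d/np.linalg.norm(d);P=np.eye(3)-np.outer(d,d);A=A+P;b=b+P@o
    return np.linalg.solve(A,b)
def tool(o):
    T=np.eye(4);T[:3,:3]=R.from_quat(o["tool_rot"]).as_matrix();T[:3,3]=o["position"];return T
def blob(im,p,r=8):
    x,y=p;g=cv2.cvtColor(im,cv2.COLOR_RGB2GRAY)[y-r:y+r+1,x-r:x+r+1].astype(float)
    w=np.clip(g-110,0,None);Y,X=np.mgrid[-r:r+1,-r:r+1];return np.array([x+(w*X).sum()/w.sum(),y+(w*Y).sum()/w.sum()])
E
python3 - <<'E'
from rig import robot
from h import *
s=robot.camera("scene");d=robot.camera("side")
S=[(441,196),(392,262),(543,348),(584,265)];D=[(313,370),(249,293),(75,371),(121,477)]
for a,b in zip(S,D):
    r=5
    pa=blob(s["pixels"],a,r);pb=blob(d["pixels"],b,r) if b[1]<470 else None
    print(pa,pb,onz(s,pa,.085).round(4),onz(d,pb,.085).round(4) if pb is not None else '',tri([ray(s,pa),ray(d,pb)]).round(4) if pb is not None else '')
# mat
for n,c,seed in(("scene",s,(249,180)),("side",d,(445,265))):
    g=cv2.cvtColor(c["pixels"],cv2.COLOR_RGB2GRAY);m=(g<75).astype(np.uint8)
    m=cv2.morphologyEx(m,cv2.MORPH_CLOSE,np.ones((5,5)))
    k,l,st,ce=cv2.connectedComponentsWithStats(m);i=l[seed[1],seed[0]]
    cs,_=cv2.findContours((l==i).astype(np.uint8),0,2);q=cv2.approxPolyDP(max(cs,key=cv2.contourArea),8,True)[:,0]
    W=np.array([onz(c,p,.003)[:2] for p in q]);print(n,q.tolist(),W.round(4).tolist(),W.mean(0))
# bystanders approx
for n,p,z in(("capA",(195,295),.012),("capB",(236,315),.012),("vial",(309,362),.025),("gauge",(157,232),.011),("blue1",(377,195),.02),("blue2",(340,242),.02),("pink",(335,302),.02),("covertop",(443,233),.117)):print(n,onz(s,p,z).round(3))
im=s["pixels"][170:310,370:510];im2=d["pixels"][280:400,190:330]
cv2.imwrite("pics/c1.png",np.hstack([cv2.resize(im,(400,400)),cv2.resize(im2,(400,400))])[...,::-1])
E
```

```text
[441.93926554 194.02542373] [312.59878624 369.7633176 ] [0.4137 0.036  0.085 ] [0.42   0.0329 0.085 ] [0.4176 0.0358 0.0895]
[391.48199853 261.6847906 ] [248.54748603 291.97430168] [0.5918 0.0038 0.085 ] [0.5941 0.0013 0.085 ] [0.5926 0.0032 0.0868]
[542.3557849  346.79196089] [ 76.85741206 369.35238693] [0.6373 0.2566 0.085 ] [0.642  0.2552 0.085 ] [0.6391 0.2557 0.088 ]
[584.11341792 263.86889658] None [0.4598 0.2924 0.085 ]  
scene [[237, 145], [196, 198], [265, 220], [299, 162]] [[0.3938, -0.4209], [0.5619, -0.4169], [0.5516, -0.2636], [0.3816, -0.274]] [ 0.47222195 -0.34384082]
side [[381, 265], [465, 310], [507, 264], [425, 228]] [[0.5458, -0.264], [0.3724, -0.2761], [0.3828, -0.4298], [0.5555, -0.4123]] [ 0.46410348 -0.34556716]
capA [ 0.754 -0.289  0.012]
capB [ 0.757 -0.205  0.012]
vial [ 0.784 -0.055  0.025]
gauge [ 0.67  -0.431  0.011]
blue1 [ 0.411 -0.085  0.02 ]
blue2 [ 0.548 -0.105  0.02 ]
pink [ 0.667 -0.062  0.02 ]
covertop [0.524 0.064 0.117]
```

View pics/c1.png

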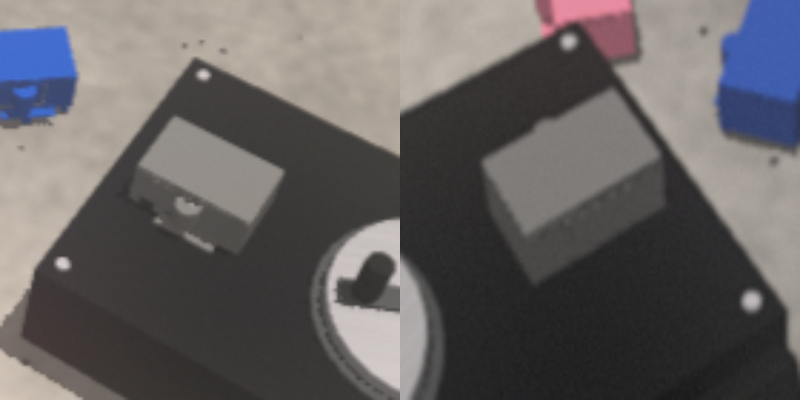

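The crop confirms it: a grey hood on the tester deck with the thumb ridge on the scene-camera side, which is +x of the tester. Next I go above it for a wrist view.

```bash
cat >> h.py <<'E'
def need(pos,yaw,tilt=0,o=None):
    "shift(mm)/turn(deg) in tool axes to TCP pos; tool y at yaw (deg), z down; tilt about tool x (deg)"
    from rig import robot
    o=o or robot.get_obs();T=tool(o);a=np.radians(yaw)
    y=np.array([np.cos(a),np.sin(a),0]);z=np.array([0,0,-1.]);G=np.c_[np.cross(y,z),y,z]@R.from_rotvec([np.radians(tilt),0,0]).as_matrix()
    print("need",np.round(T[:3,:3].T@(np.array(pos)-T[:3,3])*1e3,1),np.round(np.degrees(R.from_matrix(T[:3,:3].T@G).as_rotvec()),2),"tcp",o["position"].round(4),"t",round(o["time"],2))
E
python3 -c "
from h import *
need([.518,.063,.25],-10.2)"
python3 -m crank '[-486,-436,0,0,0,86,0,-486,-436,0,0,0,86,0,-486,-436,0,0,0,86,0,-486,-436,0,0,0,86,0,-486,-436,0,0,0,86,0]' 6
python3 -c "
from h import *
need([.518,.063,.25],-10.2)"
```

```text
need [-486.6 -436.1   -2.6] [-6.000e-02  4.000e-02  8.595e+01] tcp [0.1537 0.6055 0.247 ] t 0.25
time: 0.67
position: [0.2704, 0.4312, 0.2475]
tool_rot: [0.425, 0.905, 0.0, 0.0]
ft_force: [0.3, -0.2, -0.3]
grip_width: 0.0867
grip_force: 0.0
need [-441.5  -44.2   -2.4] [1.000e-02 0.000e+00 4.984e+01] tcp [0.2704 0.4312 0.2475] t 0.67
```

```bash
python3 -m crank '[-440,-44,0,0,0,50,0,-440,-44,0,0,0,50,0,-440,-44,0,0,0,50,0,-440,-44,0,0,0,50,0,-440,-44,0,0,0,50,0]' 6
python3 -c "
from h import *
need([.518,.063,.25],-10.2)"
```

```text
time: 1.08
position: [0.3878, 0.2587, 0.2477]
tool_rot: [0.683, 0.73, 0.0, 0.0]
ft_force: [0.1, 0.5, -0.3]
grip_width: 0.0869
grip_force: 0.0
need [-203.9  117.    -2.2] [ 0.02 -0.02 13.98] tcp [0.3878 0.2587 0.2477] t 1.08
```

```bash
python3 -m crank '[-204,117,0,0,0,14,0,-204,117,0,0,0,14,0,-204,117,0,0,0,14,0,-204,117,0,0,0,14,0,-204,117,0,0,0,14,0]' 6
python3 -m crank '[-27,7,0,0,0,0,0,-27,7,0,0,0,0,0,-27,7,0,0,0,0,0,-27,7,0,0,0,0,0,-27,7,0,0,0,0,0]' 6
python3 - <<'E'
from h import *
from rig import robot
o=robot.get_obs();need([.518,.063,.25],-10.2,o=o)
c=robot.camera("wrist");cv2.imwrite("pics/w1.png",c["pixels"][...,::-1])
E
```

```text
time: 1.5
position: [0.5042, 0.0857, 0.2477]
tool_rot: [0.765, 0.643, 0.0, 0.0]
ft_force: [0.5, 0.1, -0.8]
grip_width: 0.0869
grip_force: 0.0
time: 1.92
position: [0.5049, 0.0611, 0.2475]
tool_rot: [0.765, 0.644, -0.0, -0.0]
ft_force: [0.5, 0.1, 0.6]
grip_width: 0.0872
grip_force: 0.0
need [ 4.1 12.6 -2.5] [-0.05 -0.02  0.41] tcp [0.5049 0.0611 0.2475] t 1.92
```

View pics/w1.png

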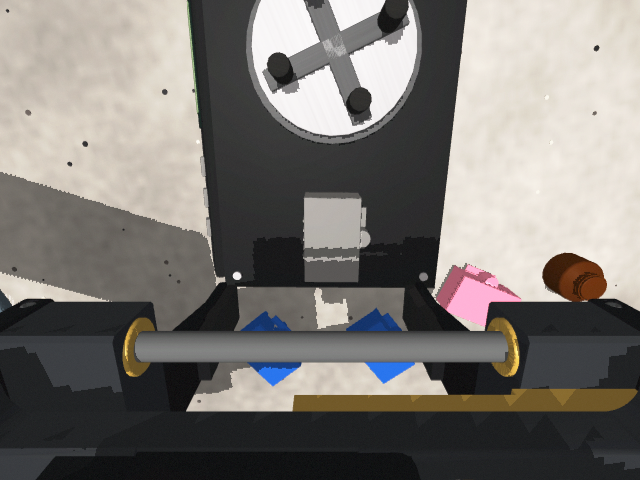

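The wrist view shows the cover's top face from about (304,198) to (360,281), the ridge at (366,239) and deck screws at (237,276) and (423,277). I'll measure from these.

Run:
```python
from h import *
from rig import robot
o=robot.get_obs();c=robot.camera("wrist");E=tool(o)@c["mount"]
im=c["pixels"];g=cv2.cvtColor(im,cv2.COLOR_RGB2GRAY)
for r in (205,215,225,265,275):
    row=g[r].astype(int);d=np.diff(row);L=290+np.argmax(d[290:320]);Rr=345+np.argmin(d[345:375]);
    print(r,L,Rr,onz(c,(L+1,r),.117,E).round(4),onz(c,(Rr+1,r),.117,E).round(4), row[[L-2,L+3,Rr-2,Rr+3]])
for k in (315,330,345):
    col=g[:,k].astype(int);d=np.diff(col);print(k,[(i,d[i]) for i in range(185,290) if abs(d[i])>15])
print("ridge row",g[239,350:380], "col 366",g[222:256,366])
for p in ((237,276),(423,277)):
    b=blob(im,p,6);print(b,onz(c,b,.085,E).round(4))
print("top ctr",onz(c,(332,240),.117,E).round(4),"ridge",onz(c,(366,239),.109,E).round(4))
```

```text
205 303 360 [0.4967 0.0948 0.117 ] [0.5412 0.0871 0.117 ] [ 50 180 177  46]
215 303 365 [0.4952 0.0868 0.117 ] [0.5441 0.0784 0.117 ] [ 46 180 175  46]
225 303 364 [0.4937 0.0787 0.117 ] [0.5422 0.0703 0.117 ] [ 47 178 175  45]
265 303 358 [0.4873 0.0449 0.117 ] [0.5327 0.037  0.117 ] [23 88 88 27]
275 303 357 [0.4856 0.036  0.117 ] [0.5306 0.0282 0.117 ] [25 87 88 27]
315 [(191, np.int64(20)), (192, np.int64(19)), (197, np.int64(25)), (198, np.int64(66)), (246, np.int64(-81)), (258, np.int64(70)), (260, np.int64(-77)), (281, np.int64(-49)), (286, np.int64(42)), (287, np.int64(34)), (289, np.int64(80))]
330 [(192, np.int64(30)), (198, np.int64(80)), (248, np.int64(-77)), (256, np.int64(19)), (257, np.int64(66)), (260, np.int64(-77)), (281, np.int64(-48)), (286, np.int64(28)), (287, np.int64(52))]
345 [(192, np.int64(29)), (198, np.int64(74)), (248, np.int64(-79)), (257, np.int64(70)), (260, np.int64(-80)), (281, np.int64(-36)), (282, np.int64(-28)), (286, np.int64(30)), (287, np.int64(56))]
ridge row [174 176 177 176 175 174 176 175 175 146 206 174 173 174 172 173 172 174
 174 172 106  47  44  44  43  45  43  43  44  43] col 366 [ 52  47  46  46  48  46  47  62  78  91 153 176 174 174 174 172 172 172
 173 172 172 172 171 166  90  26  25  27  20  27  46  42  43  42]
[236.46319018 275.5940184 ] [0.4186 0.0336 0.085 ]
[423.01376721 276.68460576] [0.5926 0.0024 0.085 ]
top ctr [0.5139 0.0624 0.117 ] ridge [0.5421 0.056  0.109 ]
```

```bash
python3 -c "
from h import *
need([.5184,.0605,.117],-10.3)"
```

```text
need [  1.5  13.3 130.6] [-0.02 -0.01  0.55] tcp [0.5051 0.0613 0.2476] t 2.02
```

```bash
python3 -m crank '[1.5,13.3,20,0,0,0.5,0,1.5,13.3,50,0,0,0.5,0,1.5,13.3,80,0,0,0.5,0,1.5,13.3,100,0,0,0.5,0,1.5,13.3,105,0,0,0.5,0]' 6
python3 - <<'E'
from h import *
from rig import robot
o=robot.get_obs();need([.5184,.0605,.117],-10.3,o=o)
c=robot.camera("wrist");d=robot.camera("side");s=robot.camera("scene")
cv2.imwrite("pics/m2.png",np.hstack([cv2.resize(c["pixels"][150:400,180:460],(400,357)),cv2.resize(s["pixels"][150:330,360:560],(400,357))])[...,::-1])
E
```

```text
time: 2.43
position: [0.5165, 0.0604, 0.1396]
tool_rot: [0.768, 0.641, -0.002, -0.002]
ft_force: [0.0, 0.4, -0.2]
grip_width: 0.087
grip_force: 0.0
need [ 0.5  2.  22.6] [-0.39  0.03  0.04] tcp [0.5165 0.0604 0.1396] t 2.43
```

View pics/m2.png

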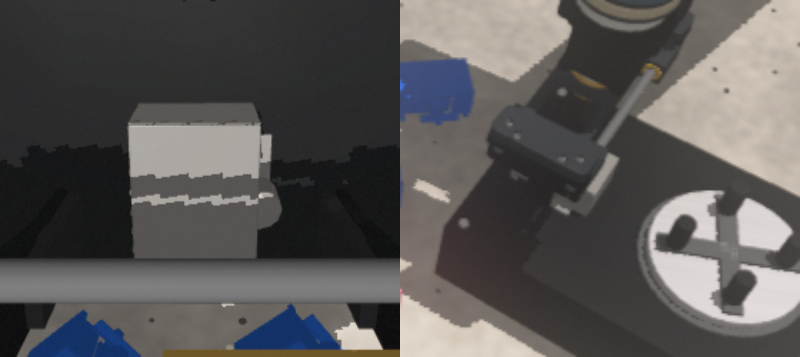

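The fingers straddle the cover, with one on the ridge side at right and one on the ribbed side at left. Letting it settle.

```bash
python3 -m crank '[0,0,0,0,0,0,0,0,0,0,0,0,0,0,0,0,0,0,0,0,0,0,0,0,0,0,0,0,0,0,0,0,0,0,0]' 6
python3 -c "
from h import *
need([.5184,.0605,.117],-10.3)"
```

```text
time: 3.0
position: [0.5194, 0.059, 0.1432]
tool_rot: [0.768, 0.64, 0.0, 0.0]
ft_force: [0.5, -0.6, 0.3]
grip_width: 0.0871
grip_force: 0.0
need [ 1.3 -1.3 26.2] [ 0.08 -0.01 -0.08] tcp [0.5194 0.059  0.1432] t 3.0
```

```bash
python3 - <<'E'
from h import *
from rig import robot
o=robot.get_obs();T=tool(o);c=robot.camera("wrist");E=T@c["mount"]
g=cv2.cvtColor(c["pixels"],cv2.COLOR_RGB2GRAY).astype(int)
def t(p,z):return ((np.linalg.inv(T)@np.r_[onz(c,p,z,E),1])[:3]*1e3).round(1)
for r in (245,255,265,285,290,295,300,305,310,320):
    d=np.diff(g[r]);L=255+np.argmax(d[255:290]);Rr=345+np.argmin(d[345:395])
    print(r,L,Rr,t((L+1,r),.117),t((Rr+1,r),.117),t((Rr+1,r),.109))
E
python3 -m crank '[1,-1,13,0,0,0,0,1,-1,13,0,0,0,0,1,-1,20,0,0,0,0,1,-1,20,0,0,0,0,1,-1,20,0,0,0,0]' 6
```

```text
245 263 362 [ 30.9 -29.   26.2] [30.8 20.6 26.3] [28.3 21.7 34.3]
255 264 362 [ 25.6 -28.8  26.2] [25.5 20.8 26.3] [22.8 21.9 34.3]
265 264 353 [ 20.2 -29.   26.2] [20.1 16.4 26.3] [17.1 17.3 34.3]
285 265 351 [  9.1 -29.1  26.2] [ 9.  15.7 26.3] [ 5.5 16.5 34.3]
290 266 352 [  6.2 -28.7  26.2] [ 6.2 16.3 26.3] [ 2.5 17.1 34.3]
295 265 368 [  3.4 -29.3  26.2] [ 3.3 24.8 26.3] [-0.6 26.  34.3]
300 266 366 [  0.5 -28.9  26.2] [ 0.4 23.8 26.3] [-3.6 25.  34.3]
305 266 355 [ -2.4 -29.1  26.2] [-2.5 18.1 26.3] [-6.6 19.  34.3]
310 267 352 [ -5.4 -28.7  26.2] [-5.5 16.6 26.3] [-9.7 17.5 34.3]
320 267 352 [-11.4 -29.   26.2] [-11.5  16.8  26.3] [-16.   17.6  34.3]
time: 3.47
position: [0.5182, 0.0602, 0.1223]
tool_rot: [0.768, 0.64, -0.0, -0.0]
ft_force: [0.2, 0.3, 0.2]
grip_width: 0.0871
grip_force: 0.0
```

```bash
python3 -m crank '[0,-0.5,5,0,0,0,0,0,-0.5,5,0,0,0,40,0,-0.5,5,0,0,0,75,0,-0.5,5,0,0,0,75,0,-0.5,5,0,0,0,75]' 6
python3 -m crank '[0,0,0,0,0,0,78,0,0,0,0,0,0,78,0,0,0,0,0,0,78,0,0,0,0,0,0,78,0,0,0,0,0,0,78]' 6
```

```text
time: 3.88
position: [0.5179, 0.0603, 0.1177]
tool_rot: [0.768, 0.64, 0.0, 0.0]
ft_force: [0.4, 0.7, 0.4]
grip_width: 0.0682
grip_force: 0.0
time: 4.3
position: [0.5178, 0.0603, 0.1176]
tool_rot: [0.768, 0.64, 0.0, 0.0]
ft_force: [-0.3, 0.1, 0.3]
grip_width: 0.0606
grip_force: 0.0
```

```bash
python3 -m crank '[0,0,0,0,0,0,85,0,0,0,0,0,0,85,0,0,0,0,0,0,88,0,0,0,0,0,0,88,0,0,0,0,0,0,88]' 6
python3 -m crank '[0,0,0,0,0,0,90,0,0,0,0,0,0,90,0,0,0,0,0,0,91,0,0,0,0,0,0,91,0,0,0,0,0,0,91]' 6
```

```text
time: 4.72
position: [0.5179, 0.0603, 0.1176]
tool_rot: [0.768, 0.64, 0.0, 0.0]
ft_force: [0.3, 0.7, 1.1]
grip_width: 0.0571
grip_force: 0.2
time: 5.13
position: [0.518, 0.0603, 0.1176]
tool_rot: [0.768, 0.64, 0.0, 0.0]
ft_force: [-0.3, 0.0, -0.1]
grip_width: 0.0563
grip_force: 0.3
```

```bash
python3 -m crank '[0,-0.2,0,0,0,0,92,0,-0.3,0,0,0,0,93,0,-0.5,0,0,0,0,94,0,-0.5,0,0,0,0,94,0,-0.5,0,0,0,0,94]' 6
python3 -m crank '[0,-0.2,0,0,0,0,95,0,-0.3,0,0,0,0,96,0,-0.5,0,0,0,0,97,0,-0.5,0,0,0,0,97,0,-0.5,0,0,0,0,97]' 6
python3 -c "
from rig import robot
print(robot.get_obs()['ft_force'])"
```

```text
time: 5.55
position: [0.5175, 0.0604, 0.1176]
tool_rot: [0.768, 0.64, 0.0, 0.0]
ft_force: [0.8, 0.2, -0.3]
grip_width: 0.0552
grip_force: 1.1
time: 5.97
position: [0.5172, 0.0605, 0.1176]
tool_rot: [0.768, 0.64, 0.0, 0.0]
ft_force: [1.9, 1.4, 0.1]
grip_width: 0.054
grip_force: 2.9
[1.89666302 1.41721842 0.14386747]
```

```bash
python3 -m crank '[0,0,0,0,0,0,98,0,0,0,0,0,0,98,0,0,0,0,0,0,98,0,0,0,0,0,0,98,0,0,0,0,0,0,98]' 6
python3 -m crank '[0,0,0,0,0,0,99,0,0,0,0,0,0,99,0,0,0,0,0,0,99,0,0,0,0,0,0,99,0,0,0,0,0,0,99]' 6
```

```text
time: 6.38
position: [0.5172, 0.0605, 0.1176]
tool_rot: [0.768, 0.64, 0.0, 0.0]
ft_force: [2.9, 0.8, -0.8]
grip_width: 0.0539
grip_force: 4.5
time: 6.8
position: [0.5172, 0.0605, 0.1177]
tool_rot: [0.768, 0.64, 0.0, 0.0]
ft_force: [4.4, 2.3, -0.3]
grip_width: 0.0535
grip_force: 5.5
```

The squeeze now rises steeply (2.9 to 5.5 N over 0.5 mm), so the tab is at its stop. The hand is bearing sideways on the cover, so I'll rebalance it.

```bash
python3 -m crank '[0,0.3,0,0,0,0,99,0,0.3,0,0,0,0,99,0,0.3,0,0,0,0,99,0,0.3,0,0,0,0,99,0,0.3,0,0,0,0,99]' 6
python3 -m crank '[0,0.3,0,0,0,0,99,0,0.3,0,0,0,0,99,0,0.3,0,0,0,0,99,0,0.3,0,0,0,0,99,0,0.3,0,0,0,0,99]' 6
```

```text
time: 7.22
position: [0.5173, 0.0605, 0.1176]
tool_rot: [0.768, 0.64, 0.0, 0.0]
ft_force: [3.0, 3.0, 1.3]
grip_width: 0.0536
grip_force: 5.4
time: 7.63
position: [0.5173, 0.0605, 0.1176]
tool_rot: [0.768, 0.64, -0.0, -0.0]
ft_force: [2.8, 2.2, 2.3]
grip_width: 0.0539
grip_force: 5.2
```

```bash
python3 -m crank '[0,0.3,0,0,0,0,99,0,0.5,0,0,0,0,99,0,0.5,0,0,0,0,99,0,0.5,0,0,0,0,99,0,0.5,0,0,0,0,99]' 6
python3 -m crank '[0,0.3,0,0,0,0,99,0,0.3,0,0,0,0,99,0,0.3,0,0,0,0,99,0,0.3,0,0,0,0,99,0,0.3,0,0,0,0,99]' 6
```

```text
time: 8.05
position: [0.5174, 0.0604, 0.1175]
tool_rot: [0.768, 0.64, -0.0, -0.0]
ft_force: [2.1, 3.0, 3.7]
grip_width: 0.0537
grip_force: 5.7
time: 8.47
position: [0.5175, 0.0604, 0.1175]
tool_rot: [0.768, 0.64, -0.001, -0.001]
ft_force: [1.7, 3.4, 5.8]
grip_width: 0.0534
grip_force: 5.5
```

```bash
python3 -m crank '[0.3,0,-0.5,0,0,0,99,0.5,0,-1,0,0,0,99,0.5,0,-1,0,0,0,99,0.5,0,-1,0,0,0,99,0.5,0,-1,0,0,0,99]' 6
python3 -m crank '[0,0,0,0,0,0,99,0,0,0,0,0,0,99,0,0,0,0,0,0,99,0,0,0,0,0,0,99,0,0,0,0,0,0,99]' 6
```

```text
time: 8.88
position: [0.5177, 0.0605, 0.1182]
tool_rot: [0.768, 0.64, -0.001, -0.0]
ft_force: [0.3, 0.0, -1.5]
grip_width: 0.0537
grip_force: 2.7
time: 9.3
position: [0.518, 0.0608, 0.1185]
tool_rot: [0.768, 0.64, -0.0, -0.0]
ft_force: [0.0, 0.3, -0.8]
grip_width: 0.0532
grip_force: 2.4
```

```bash
python3 -m crank '[0,0,0,0,0,0,100,0,0,0,0,0,0,101,0,-0.2,0,0,0,0,101,0,-0.2,0,0,0,0,101,0,-0.2,0,0,0,0,101]' 6
python3 -m crank '[0,0,0,0,0,0,102,0,-0.2,0,0,0,0,103,0,-0.3,0,0,0,0,103,0,-0.3,0,0,0,0,103,0,-0.3,0,0,0,0,103]' 6
```

```text
time: 9.72
position: [0.5179, 0.0608, 0.1185]
tool_rot: [0.768, 0.64, -0.0, -0.0]
ft_force: [-1.6, 0.2, -0.3]
grip_width: 0.0528
grip_force: 5.7
time: 10.13
position: [0.5179, 0.0609, 0.1185]
tool_rot: [0.768, 0.64, 0.0, 0.0]
ft_force: [-0.6, 1.2, -1.8]
grip_width: 0.0527
grip_force: 6.0
```

The grip saturates at 6 N with the hand balanced: the firm stop is at about 3.5 mm of travel. Now I swing about the lug edge, with the pivot at tool (y −26, z +33.5).

```bash
python3 -m crank '[0,-0.6,-0.5,-1,0,0,103,0,-1.2,-0.9,-2,0,0,103,0,-1.8,-1.3,-3,0,0,103,0,-2.4,-1.8,-4,0,0,103,0,-2.4,-1.8,-4,0,0,103]' 6
python3 -m crank '[0,0,0,0,0,0,103,0,0,0,0,0,0,103,0,0,0,0,0,0,103,0,0,0,0,0,0,103,0,0,0,0,0,0,103]' 6
```

```text
time: 10.55
position: [0.5151, 0.0613, 0.1204]
tool_rot: [0.768, 0.64, 0.023, 0.027]
ft_force: [0.3, 0.4, -4.1]
grip_width: 0.0523
grip_force: 6.0
time: 10.97
position: [0.5152, 0.0612, 0.1203]
tool_rot: [0.768, 0.64, 0.022, 0.027]
ft_force: [-1.0, -0.1, -2.3]
grip_width: 0.0521
grip_force: 6.0
```

```bash
python3 -m crank '[0,-0.8,-0.6,-1.3,0,0,103,0,-1.6,-1.2,-2.6,0,0,103,0,-2.5,-1.8,-4,0,0,103,0,-3.6,-2.6,-6,0,0,103,0,-3.6,-2.6,-6,0,0,103]' 6
python3 -m crank '[0,0,0,0,0,0,103,0,0,0,0,0,0,103,0,0,0,0,0,0,103,0,0,0,0,0,0,103,0,0,0,0,0,0,103]' 6
python3 -c "
from rig import robot
o=robot.get_obs();print(o['moment'],o['position'])"
```

```text
time: 11.38
position: [0.5103, 0.0622, 0.1225]
tool_rot: [0.765, 0.638, 0.055, 0.067]
ft_force: [-1.9, -0.3, -2.9]
grip_width: 0.0522
grip_force: 3.6
time: 11.8
position: [0.5125, 0.0618, 0.1229]
tool_rot: [0.765, 0.638, 0.056, 0.067]
ft_force: [-0.6, -0.0, -1.9]
grip_width: 0.0519
grip_force: 3.0
[-0.08905761  0.12216112 -0.01651116] [0.51251789 0.06179031 0.1228928 ]
```

```bash
python3 -m crank '[0,-0.8,-0.6,-1.3,0,0,104,0,-1.6,-1.2,-2.6,0,0,105,0,-2.5,-1.8,-4,0,0,106,0,-3.6,-2.6,-6,0,0,106,0,-4.3,-3,-7,0,0,106]' 6
python3 -m crank '[0,0,0,0,0,0,106,0,0,0,0,0,0,106,0,0,0,0,0,0,106,0,0,0,0,0,0,106,0,0,0,0,0,0,106]' 6
python3 - <<'E'
from rig import robot
from h import *
o=robot.get_obs();print(o['position'],np.degrees(np.arccos(-tool(o)[2,2])))
s=robot.camera("scene");d=robot.camera("side");w=robot.camera("wrist")
cv2.imwrite("pics/m3.png",np.hstack([cv2.resize(w["pixels"][150:400,180:460],(400,357)),cv2.resize(s["pixels"][190:290,390:502],(400,357))])[...,::-1])
E
```

```text
time: 12.22
position: [0.5073, 0.0628, 0.1251]
tool_rot: [0.76, 0.633, 0.095, 0.114]
ft_force: [1.2, -0.8, -3.2]
grip_width: 0.0506
grip_force: 3.4
time: 12.63
position: [0.5076, 0.0627, 0.1251]
tool_rot: [0.76, 0.633, 0.095, 0.114]
ft_force: [-0.0, 0.2, -0.4]
grip_width: 0.0512
grip_force: 3.6
[0.50755636 0.06269351 0.12506622] 17.035806350760133
```

View pics/m3.png

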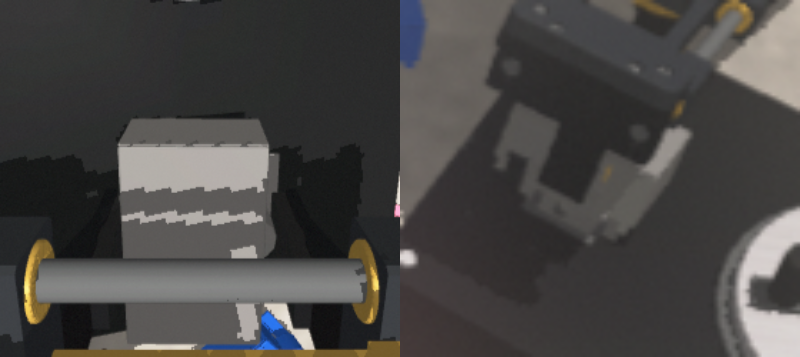

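The wrist and scene crops show the cover tipped with the hand: 17° (0.297 rad), tab side up, contact force near zero. Now I draw 7 mm toward the tester's +x.

```bash
python3 -m crank '[0,1.5,0.4,0,0,0,106,0,3,0.8,0,0,0,106,0,4.5,1.2,0,0,0,106,0,6,1.6,0,0,0,106,0,7,2,0,0,0,106]' 6
python3 -m crank '[0,0,0,0,0,0,106,0,0,0,0,0,0,106,0,0,0,0,0,0,106,0,0,0,0,0,0,106,0,0,0,0,0,0,106]' 6
python3 -c "
from rig import robot
o=robot.get_obs();print(o['moment'],o['position'])"
```

```text
time: 13.2
position: [0.5146, 0.0614, 0.1251]
tool_rot: [0.76, 0.633, 0.095, 0.114]
ft_force: [-0.6, -0.3, -0.8]
grip_width: 0.0509
grip_force: 3.6
time: 13.62
position: [0.5141, 0.0615, 0.125]
tool_rot: [0.76, 0.633, 0.095, 0.113]
ft_force: [0.1, -0.5, -1.0]
grip_width: 0.0511
grip_force: 3.6
[-0.09509612  0.26456621  0.00460761] [0.51405854 0.06150905 0.12500919]
```

```bash
python3 -m crank '[0,0.8,-0.8,0,0,0,106,0,1.1,-1.8,0,0,0,106,0,1.4,-2.8,0,0,0,106,0,1.7,-3.8,0,0,0,106,0,2,-4.8,0,0,0,106]' 6
python3 -m crank '[0,0.3,-1,0,0,0,106,0,0.6,-2,0,0,0,106,0,0.9,-3,0,0,0,106,0,1.2,-4,0,0,0,106,0,1.5,-5,0,0,0,106]' 6
```

```text
time: 14.03
position: [0.5147, 0.0614, 0.1304]
tool_rot: [0.76, 0.633, 0.095, 0.114]
ft_force: [-0.4, 0.3, -0.2]
grip_width: 0.0509
grip_force: 3.6
time: 14.45
position: [0.5147, 0.0614, 0.1355]
tool_rot: [0.76, 0.633, 0.095, 0.114]
ft_force: [-0.7, -0.0, -1.3]
grip_width: 0.0512
grip_force: 3.6
```

```bash
python3 -m crank '[0,4,-12,0,0,0,106,0,10,-32,2,0,0,106,0,17,-56,6,0,0,106,0,23,-76,10,0,0,106,0,26,-86,13,0,0,106]' 6
python3 -m crank '[0,0,0,2,0,0,106,0,0,0,4,0,0,106,0,0,0,4,0,0,106,0,0,0,4,0,0,106,0,0,0,4,0,0,106]' 6
python3 - <<'E'
from rig import robot
from h import *
o=robot.get_obs();need([.468,-.345,.2],-10.3,o=o)
w=robot.camera("wrist");d=robot.camera("side")
cv2.imwrite("pics/m4.png",np.hstack([cv2.resize(w["pixels"][150:400,180:460],(400,357)),cv2.resize(d["pixels"][160:400,180:450],(400,357))])[...,::-1])
E
```

```text
time: 14.87
position: [0.5162, 0.0614, 0.2286]
tool_rot: [0.768, 0.64, 0.024, 0.028]
ft_force: [1.7, -1.8, -0.7]
grip_width: 0.0507
grip_force: 3.5
time: 15.28
position: [0.5137, 0.0616, 0.2249]
tool_rot: [0.768, 0.64, -0.0, -0.0]
ft_force: [0.5, 0.1, -0.0]
grip_width: 0.051
grip_force: 3.5
need [-408.1   28.3   24.9] [-0.04  0.01 -0.07] tcp [0.5137 0.0616 0.2249] t 15.28
```

View pics/m4.png

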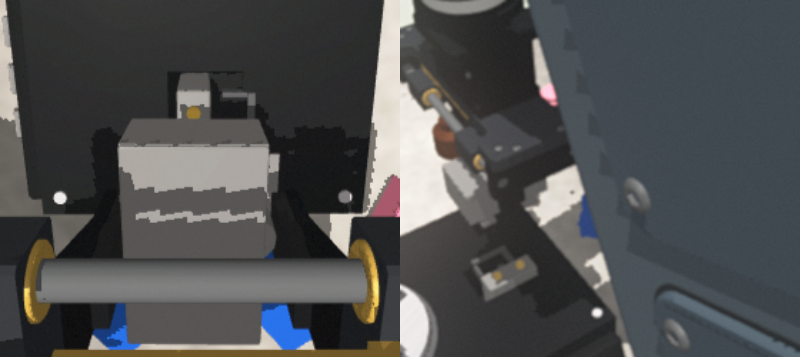

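The cover is in the fingers, upright, and the bay at the tester is open with both lug slots visible. Now carrying it to the mat.

```bash
python3 -m crank '[-12,1,0,0,0,0,106,-36,3,0,0,0,0,106,-66,5,0,0,0,0,106,-98,7,0,0,0,0,106,-130,9,0,0,0,0,106]' 6
python3 -m crank '[-32,2,0,0,0,0,106,-64,4,0,0,0,0,106,-96,6,0,0,0,0,106,-128,8,0,0,0,0,106,-160,10,0,0,0,0,106]' 6
python3 -m crank '[-30,2,5,0,0,0,106,-60,4,10,0,0,0,106,-85,6,15,0,0,0,106,-105,9,20,0,0,0,106,-118,12,24,0,0,0,106]' 6
python3 -m crank '[0,0,0,0,0,0,106,0,0,0,0,0,0,106,0,0,0,0,0,0,106,0,0,0,0,0,0,106,0,0,0,0,0,0,106]' 6
python3 - <<'E'
from rig import robot
from h import *
o=robot.get_obs();need([.4705,-.3455,.0465],-10.3,o=o)
w=robot.camera("wrist");d=robot.camera("side")
cv2.imwrite("pics/m5.png",np.hstack([cv2.resize(w["pixels"],(400,300)),cv2.resize(d["pixels"][150:390,320:640],(400,300))])[...,::-1])
E
```

```text
time: 15.8
position: [0.4991, -0.0696, 0.2253]
tool_rot: [0.768, 0.641, -0.0, 0.0]
ft_force: [0.8, -0.9, -0.5]
grip_width: 0.051
grip_force: 3.5
time: 16.22
position: [0.4797, -0.2293, 0.2252]
tool_rot: [0.768, 0.64, -0.0, 0.0]
ft_force: [0.7, 0.1, -0.5]
grip_width: 0.0512
grip_force: 3.5
time: 16.63
position: [0.4702, -0.3484, 0.2008]
tool_rot: [0.769, 0.639, -0.0, 0.0]
ft_force: [0.4, 0.2, -0.6]
grip_width: 0.051
grip_force: 3.5
time: 17.05
position: [0.4716, -0.3441, 0.2016]
tool_rot: [0.768, 0.641, 0.0, -0.0]
ft_force: [-0.3, 0.5, -0.7]
grip_width: 0.0509
grip_force: 3.5
need [ -1.6  -0.8 155.1] [-0.01 -0.01  0.02] tcp [ 0.4716 -0.3441  0.2016] t 17.05
```

View pics/m5.png

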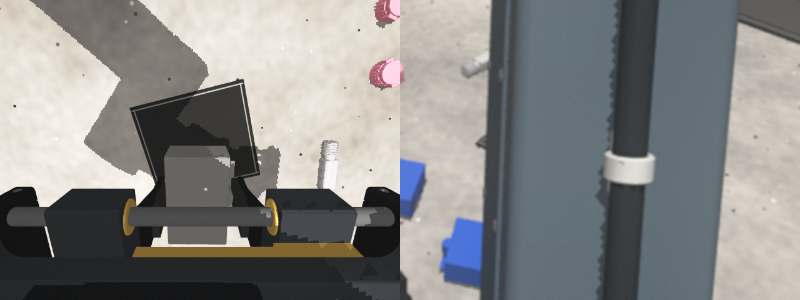

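The wrist view shows the cover in the fingers over the mat, which spans about (130–260, 80–180) in the crop. The gauge and caps are well to the side. Descending.

```bash
python3 -m crank '[-1,-1,15,0,0,0,106,-1.5,-1,40,0,0,0,106,-1.5,-1,65,0,0,0,106,-1.5,-1,90,0,0,0,106,-1.5,-1,105,0,0,0,106]' 6
python3 -m crank '[0,0,8,0,0,0,106,0,0,16,0,0,0,106,0,0,24,0,0,0,106,0,0,30,0,0,0,106,0,0,35,0,0,0,106]' 6
python3 -m crank '[0,0,1,0,0,0,106,0,0,2,0,0,0,106,0,0,3,0,0,0,106,0,0,4,0,0,0,106,0,0,5,0,0,0,106]' 6
python3 -m crank '[0,0,1,0,0,0,106,0,0,2,0,0,0,106,0,0,3,0,0,0,106,0,0,4,0,0,0,106,0,0,5,0,0,0,106]' 6
```

```text
time: 17.57
position: [0.4695, -0.3455, 0.0943]
tool_rot: [0.768, 0.641, -0.0, -0.001]
ft_force: [-0.4, 0.2, -2.3]
grip_width: 0.051
grip_force: 3.5
time: 17.98
position: [0.4705, -0.347, 0.0613]
tool_rot: [0.768, 0.64, 0.0, 0.001]
ft_force: [-0.3, -0.5, -0.8]
grip_width: 0.0507
grip_force: 3.5
time: 18.4
position: [0.4703, -0.347, 0.0566]
tool_rot: [0.768, 0.64, 0.0, 0.0]
ft_force: [-0.0, 0.6, -0.3]
grip_width: 0.0509
grip_force: 3.5
time: 18.82
position: [0.4701, -0.3468, 0.0512]
tool_rot: [0.768, 0.64, -0.0, -0.0]
ft_force: [0.2, 0.4, -0.5]
grip_width: 0.051
grip_force: 3.5
```

```bash
python3 -m crank '[0,0,1,0,0,0,106,0,0,2,0,0,0,106,0,0,3,0,0,0,106,0,0,4,0,0,0,106,0,0,4,0,0,0,106]' 6
python3 -m crank '[0,0,0.5,0,0,0,106,0,0,1,0,0,0,106,0,0,1.5,0,0,0,106,0,0,1.5,0,0,0,106,0,0,1.5,0,0,0,106]' 6
```

```text
time: 19.23
position: [0.4701, -0.3467, 0.047]
tool_rot: [0.768, 0.64, -0.0, -0.0]
ft_force: [-0.1, 0.3, -1.0]
grip_width: 0.0508
grip_force: 3.5
time: 19.65
position: [0.4702, -0.3467, 0.0458]
tool_rot: [0.768, 0.64, -0.0, -0.0]
ft_force: [-0.2, -0.9, -0.4]
grip_width: 0.0512
grip_force: 3.5
```

```bash
python3 -m crank '[0,0,0.5,0,0,0,106,0,0,1,0,0,0,106,0,0,1.5,0,0,0,106,0,0,1.5,0,0,0,106,0,0,1.5,0,0,0,106]' 6
python3 -m crank '[0,0,0.5,0,0,0,106,0,0,1,0,0,0,106,0,0,1,0,0,0,106,0,0,1,0,0,0,106,0,0,1,0,0,0,106]' 6
```

```text
time: 20.07
position: [0.4704, -0.3469, 0.0447]
tool_rot: [0.768, 0.64, 0.0, 0.0]
ft_force: [0.8, 1.5, 4.7]
grip_width: 0.051
grip_force: 3.6
time: 20.48
position: [0.4704, -0.3471, 0.0437]
tool_rot: [0.768, 0.64, 0.0, 0.001]
ft_force: [-0.6, 0.4, 5.0]
grip_width: 0.0505
grip_force: 3.7
```

Contact with the mat at about 5 N down. Opening gently, then retreating.

```bash
python3 -m crank '[0,0,-0.5,0,0,0,103,0,0,-1,0,0,0,99,0,0,-1,0,0,0,95,0,0,-1,0,0,0,90,0,0,-1,0,0,0,85]' 6
python3 -m crank '[0,0,0,0,0,0,75,0,0,0,0,0,0,50,0,0,0,0,0,0,20,0,0,0,0,0,0,0,0,0,0,0,0,0,0]' 6
python3 -m crank '[0,0,0,0,0,0,0,0,0,-5,0,0,0,0,0,0,-10,0,0,0,0,0,0,-20,0,0,0,0,0,0,-35,0,0,0,0]' 6
python3 -m crank '[0,0,-30,0,0,0,0,0,0,-60,0,0,0,0,0,0,-90,0,0,0,0,0,0,-110,0,0,0,0,0,0,-120,0,0,0,0]' 6
python3 - <<'E'
from rig import robot
from h import *
w=robot.camera("wrist");s=robot.camera("scene")
cv2.imwrite("pics/m6.png",np.hstack([cv2.resize(w["pixels"],(400,300)),cv2.resize(s["pixels"][120:360,120:440],(400,300))])[...,::-1])
E
```

```text
time: 20.9
position: [0.4699, -0.3466, 0.0439]
tool_rot: [0.768, 0.64, -0.0, -0.0]
ft_force: [-0.6, -0.2, 0.5]
grip_width: 0.0568
grip_force: 0.0
time: 21.32
position: [0.4702, -0.3468, 0.0443]
tool_rot: [0.768, 0.64, 0.0, 0.0]
ft_force: [0.1, -0.5, -1.0]
grip_width: 0.0803
grip_force: 0.0
time: 21.73
position: [0.4697, -0.3463, 0.0794]
tool_rot: [0.768, 0.64, -0.0, -0.001]
ft_force: [-0.4, 0.1, 0.5]
grip_width: 0.0867
grip_force: 0.0
time: 22.15
position: [0.4713, -0.3479, 0.2036]
tool_rot: [0.768, 0.64, 0.0, 0.003]
ft_force: [-0.8, -0.2, 0.8]
grip_width: 0.0873
grip_force: 0.0
```

View pics/m6.png

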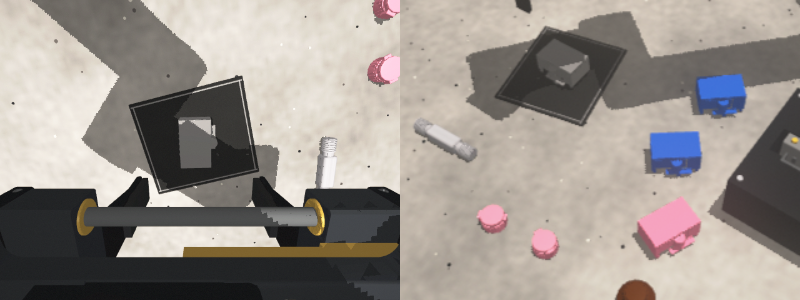

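The cover stands upright in the middle of the mat, at (197,140) in the wrist crop and (563,62) in the scene crop. The caps and gauge have not moved, and the gripper is clear and open.

```bash
python3 -m crank '[0,0,0,0,0,0,0,0,0,0,0,0,0,0,0,0,0,0,0,0,0,0,0,0,0,0,0,0,0,0,0,0,0,0,0]' && python3 -c "
from rig import robot
print(robot.hand_in())"
```

```text
time: 22.67
position: [0.4698, -0.3464, 0.1981]
tool_rot: [0.768, 0.64, -0.0, -0.001]
ft_force: [-0.3, 0.3, -0.1]
grip_width: 0.0872
grip_force: 0.0
the job is handed in; nothing more can be done
None
```

The battery cover is off the tester and standing right way up near the middle of the mat, let go, with the caps, vial and gauge left alone; I handed the job in at about 22.7 s, and `hand_in()` returned no verdict.

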